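# Slide the white spot plate out over the end of the riser

### The arm

A 6-joint arm with a two-finger parallel gripper is mounted at the origin on a cart in front of the work surface, level with it; the furniture and walls round the work are solid. World frame = base frame: x ahead of the robot, y to its left, z up, the work surface at z = 0. Lengths are in mm, angles in rad, forces in N, time in s.
With the tool pointing down it reaches from about 275 to 750 mm from the base axis. Payload 10.2 kg.
Tool frame: the origin (TCP) lies where the fingers leave the gripper's body, on its centre line; the fingertips stand 73 mm ahead of it and the grasp point (between the pads) lies 54 mm ahead of it; z points along the fingers, y is the line along which they close (so a half turn about z gives the same grasp; the last joint's range is limited). The gripper opens to 85 mm and grips with 20 to 120 N. Pads are 22 mm wide; open, the fingers measure 114 mm over their backs; the gripper's body (76 mm by 85 mm) begins 54 mm behind the grasp point. The pads swing forward as they close: fully open they stand 13 mm farther back than shut.
Start: joints at [-1.48, 0.313, 1.498, -0, 1.331, -0.223], TCP at [162.042, -499.374, 303.894] pointing down, gripper open.
Joint ranges: [-2.94, 2.94], [-0.97, 2.17], [0.19, 2.56], [-1.23, 4.37], [0.02, 3.11], [-2.88, 2.88]. Speed limits (rad/s): [2.39, 2.39, 3.01, 3.14, 3.14, 3.14].

### API

Orientations are given as a unit quaternion [w, x, y, z].
In Python, from rig import ctrl gives the robot as it stands.
- The arm moves only by the shell command python3 -m creep 'ROWS' [OPENING] [FORCE]. ROWS is JSON, a list that holds one entry, the list of rows, each a list of 6 numbers: the shift along the world's x, y, z in units of 25 mm (1.0 is 25 mm), then the turn, a rotation vector about the world's x, y, z in units of 5 degrees (1.0 is 5 degrees). In form: [[[x, y, z, ax, ay, az], ...]]. A call has 1 to 20 rows; each row is the pose to reach, as a shift and turn from the pose commanded when the call began; what a row does not reach only later rows make up. A row lasts 1/12 s, in which the tool goes at most 41.7 mm and 7.16 degrees, less where a joint would pass 70% of its speed; a pose out of reach is approached as far as the arm can. A call with a gripper value outside its range is refused whole. OPENING is the finger opening in mm, from 0 to 85.4, set as the call begins (- or left out, the last holds). The fingers move at their own pace and stop on an object; FORCE is the grip in N (left out, the last holds). Time passes only in rows, so rows that repeat a pose let the fingers close. It gives the time, the measured TCP pose, the force, the opening and the grip force at its end, in the units of the state.
- ctrl.sense(): the state, without advancing time (a new reading comes with each control period).
- ctrl.capture(name): name is "scene" or "top"; returns a dict with "image" (400x640x3 uint8, red, green, blue), "fx", "fy", "cx", "cy" (pixels), "R" (3x3) and "t" (3): a world point X has camera coordinates R X + t. Camera axes: x right, y down, z forward; pixel columns grow to the right and rows downward; lengths in mm; the calibration is good to about 2 mm. A picture is of the moment at which its call begins. There is no depth.
- ctrl.finish_job(): hands the job in; it is judged then, once.
The state is a dict: "time_s": time; "joints": joint angles; "dq": joint speeds; "tau": joint torques, N m; "eef_pos": TCP position; "ee_rot": TCP orientation; "force": force on the tool from outside, world axes, zero at the start; "wrist_torque": the same for the moment, N m; "grip_width": opening from 0.0 (shut) to 1.0 (fully open); "grip_force": force on a finger pad.
Only numpy, scipy, OpenCV 4.12 (cv2) and the standard library are available. Lean on these libraries where they do the work, as an engineer would, in place of code of your own. Each camera call takes 0.05 s, during which the arm holds its last target. There are 200 camera calls.

### The job

Push the white porcelain spot plate along the wooden riser with the fingertips, out over the end it lies nearer to, until about a third of it sticks out beyond that end so the next person can take it by the edge. It is only pushed, never lifted: it must stay lying flat on the riser, end up square with the riser and not overhang its long sides, and the robot then moves clear. Leave the blue plate and the things on the bench as they are.

Things in the scene. Friction and masses are not known exactly. Their poses are not given: they have to be found in the camera images.
- white_plate: white porcelain spot plate with six shallow wells, loose, about 0.1 to 0.2 kg; 80 (its x) x 100 (its y) x 7 mm (z), origin at the centre of its underside. Lies flat on the riser, its 100 mm side roughly along the riser's length (up to about 9 degrees off), 15 to 65 mm short of one end of the riser. It may lie in either half of the riser. Slides easily and evenly, without sticking
- blue_plate: blue porcelain spot plate of the same size and shape, loose, in the other half of the riser; not to be moved. The clear gap between the two plates is 85 mm or more
- ledge: low bench riser with a flat orange-brown wooden top and dark steel legs, fixed to the bench; top 160 (its x, away from the robot) x 420 (its y, the length) mm, 60 mm high, so the plates lie at z = 60 mm. Origin at bench level under the centre of its top; its ends are at its y = +210 and -210 mm. Turned up to 13 degrees. No rim or fence
- salt_bottle: white plastic bottle with a white cap, 50 mm across, 113 mm high, loose, standing on the bench behind the riser; origin at the centre of its underside
- bulb: red rubber pipette bulb, 46 mm across, 60 mm high, loose, standing on the bench behind the riser; origin at the centre of its underside
- ptfe_roll: small white roll of tape, 45 mm across, 13 mm high, loose, lying flat on the bench to the left of the riser; origin at the centre of its underside

How it is judged:
By the outcome, as a careful person would: the job done as asked, in the order asked, and still so for the second after the job is handed in, with the robot touching nothing.
It also fails if it takes over 32 s, if anything falls off the work surface, if the arm or the gripper's body presses on something with over 40 N, if the wrist force passes 120 N, or if a joint passes its speed limit or range.

## Working session

There is one attempt and no reset: what is moved stays moved. The work goes in short steps, Python scripts to look and compute and a shell command to move; the robot and the scene stay as the last step left them, time stands still between calls to the robot, and variables do not carry over. Pictures are saved under pics/ and viewed, at most 10 in all, crops included, and the job is handed in when it is done.

```bash
mkdir -p pics; ls; python3 - <<'E'
from rig import ctrl
import cv2,pickle
for n in("top","scene"):
    c=ctrl.capture(n);pickle.dump(c,open(n+".pkl","wb"));cv2.imwrite(f"pics/{n}0.png",c["image"][:,:,::-1])
    print(n,c["fx"],c["cx"],c["cy"],c["R"],c["t"])
print(ctrl.sense())
E
```

```text
pics
top 390.1316577975652 317.58874455571765 203.72810649593407 [[ 0.01533159 -0.99987146 -0.0046921 ]
 [-0.99941296 -0.01518043 -0.03071288]
 [ 0.03063771  0.00516022 -0.99951724]] [  65.76293297  587.35317945 1128.9050497 ]
scene 385.2096000097647 307.8197412813194 202.23468845565057 [[-0.7664366  -0.64203599 -0.01909779]
 [-0.38977971  0.48852423 -0.78065092]
 [ 0.51053572 -0.5908755  -0.62467545]] [501.78591503 237.2645924  906.97167987]
{'time_s': 0.1, 'joints': array([-1.48037576e+00,  3.13382210e-01,  1.49837542e+00, -2.13077143e-05,
        1.33101142e+00, -2.23374440e-01]), 'dq': array([ 0.00091333, -0.0012356 ,  0.00056982, -0.00012361, -0.00079835,
       -0.0001187 ]), 'tau': array([ 3.77115444e-03, -4.12899792e+01, -2.60144198e+01, -1.27586591e-04,
        2.93749428e-03,  6.83689649e-06]), 'eef_pos': array([ 162.03509321, -499.20523877,  303.39292892]), 'ee_rot': array([-5.87583035e-04,  9.87716249e-01,  1.56257052e-01,  2.87479055e-05]), 'force': array([-0.28051851,  0.89337643, -0.64322768]), 'wrist_torque': array([-0.01115215, -0.02519479, -0.02326227]), 'grip_force': 0.0, 'grip_width': 1.0053138936820623}
```

View pics/top0.png

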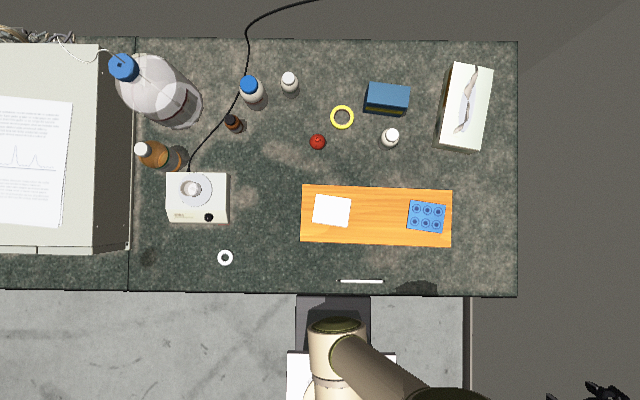

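View pics/scene0.png

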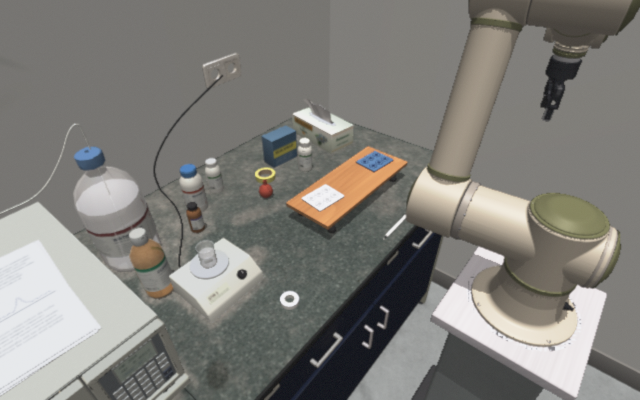

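The top view shows the white plate at about (331,210), nearer the riser's left (+y) end at col 301. The blue plate is at (427,216), and a hot plate sits to the left at (197,197). Now I'll measure these.

```bash
cat >m.py <<'E'
import cv2,numpy as np
def ray(c,uv,z):
    R,t=np.array(c["R"]),np.array(c["t"]);o=-R.T@t
    d=R.T@np.array([(uv[0]-c["cx"])/c["fx"],(uv[1]-c["cy"])/c["fy"],1.]);return (o+d*(z-o[2])/d[2])[:2]
def big(m,box):
    k=np.zeros_like(m);k[box[1]:box[3],box[0]:box[2]]=m[box[1]:box[3],box[0]:box[2]]
    return max(cv2.findContours(k,0,1)[0],key=cv2.contourArea)
def rect(c,cnt,z):
    # minimal rectangle of the contour in the world plane
    p=np.array([ray(c,q,z) for q in cnt[:,0].astype(float)],np.float32);(cx,cy),(w,h),_=r=cv2.minAreaRect(p)
    b=cv2.boxPoints(r);e=[b[1]-b[0],b[2]-b[1]];l=max(e,key=np.linalg.norm);l=l*np.sign(l[1])
    return np.array([cx,cy]),sorted((w,h)),np.degrees(np.arctan2(-l[0],l[1])),b   # yaw of long side vs +y
def measure(c,box=(240,165,470,265)):
    h=cv2.cvtColor(c["image"],cv2.COLOR_RGB2HSV)
    L=rect(c,big(cv2.inRange(h,(5,100,100),(22,255,255)),box),60)
    W=rect(c,big(cv2.inRange(h,(0,0,170),(180,60,255)),box),67)
    B=rect(c,big(cv2.inRange(h,(95,80,60),(125,255,255)),box),67)
    a=np.radians(L[2]);u=np.array([-np.sin(a),np.cos(a)]);x=np.array([np.cos(a),np.sin(a)])
    for n,r in zip("LWB",(L,W,B)): print(n,r[0].round(1),np.round(r[1],1),round(float(r[2]),2),"rel x,y",((r[0]-L[0])@x).round(1),((r[0]-L[0])@u).round(1))
    print("overhang",((W[3]-L[0])@u).round(1),"side",((W[3]-L[0])@x).round(1),"u",u)
    return L,W,B
E
python3 - <<'E'
import pickle
from m import *
measure(pickle.load(open("top.pkl","rb")))
E
```

```text
L [554.7 -88.4] [161.3 420.4] -1.51 rel x,y 0.0 0.0
W [567.7  36.5] [80.  99.6] -7.85 rel x,y 9.7 125.2
B [ 554.5 -224.9] [77.9 98.7] -7.65 rel x,y 3.3 -136.5
overhang [ 80.1  71.2 170.2 179.1] side [-35.6  43.9  54.9 -24.6] u [0.02634241 0.999653  ]
```

```bash
python3 -m creep '[[[0.5,0.6,0,0,0,0.5],[1.5,1.7,0,0,0,1.3],[2.5,2.8,0,0,0,2.2],[3.5,3.9,0,0,0,3.1],[4.5,5.1,0,0,0,4],[5.5,6.2,0,0,0,4.9],[6.5,7.3,0,0,0,5.8],[7.5,8.4,0,0,0,6.7],[8.5,9.6,0,0,0,7.6],[9.5,10.7,0,0,0,8.5],[10.5,11.8,0,0,0,9.4],[11.5,12.9,0,0,0,10.3],[12.5,14.1,0,0,0,11.2],[13.5,15.2,-0.5,0,0,12],[14.5,16.3,-1.5,0,0,12.8],[15.3,17.2,-2.5,0,0,13.5],[15.8,17.8,-3.5,0,0,14],[16,18,-4.4,0,0,14.1],[16,18,-5,0,0,14.1],[16,18,-5,0,0,14.1]]]' 40 20
python3 - <<'E'
from rig import ctrl
import cv2
for n in("top","scene"):
    c=ctrl.capture(n);cv2.imwrite(f"pics/{n}1.png",c["image"][:,:,::-1])
s=ctrl.sense();print(s["eef_pos"],s["ee_rot"],s["grip_width"],s["force"])
E
```

```text
time_s: 1.77
eef_pos: [560.9, -48.5, 175.3]
ee_rot: [-0.003, 0.716, 0.698, -0.002]
force: [-0.1, -0.1, 0.1]
grip_width: 0.466
grip_force: 0.0
[562.00932548 -49.47283961 179.03532238] [-2.75689383e-04  7.16480512e-01  6.97607032e-01 -1.71208524e-04] 0.46902142024577503 [ 0.71024782 -0.03056314  0.42110576]
```

View pics/scene1.png

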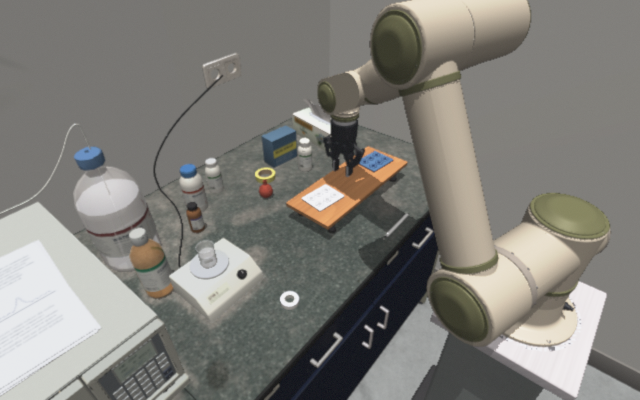

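The gripper hangs at about (345,165), above the gap between the plates, which are unmoved. Next I'll feel for the riser top.

```bash
python3 -m creep '[[[0,0,-0.5,0,0,0],[0,0,-1,0,0,0],[0,0,-1.4,0,0,0],[0,0,-1.6,0,0,0],[0,0,-1.6,0,0,0],[0,0,-1.6,0,0,0]]]'
for i in 1 2 3; do echo; done
python3 -m creep '[[[0,0,-0.04,0,0,0],[0,0,-0.08,0,0,0],[0,0,-0.08,0,0,0],[0,0,-0.08,0,0,0]]]'
```

```text
time_s: 2.37
eef_pos: [562.3, -49.6, 139.5]
ee_rot: [0.0, 0.717, 0.698, 0.0]
force: [0.6, 0.4, -0.0]
grip_width: 0.467
grip_force: 0.0



time_s: 2.7
eef_pos: [562.1, -49.4, 137.1]
ee_rot: [0.0, 0.716, 0.698, 0.0]
force: [0.0, 0.4, 0.3]
grip_width: 0.471
grip_force: 0.0
```

```bash
python3 -m creep '[[[0,0,-0.04,0,0,0],[0,0,-0.06,0,0,0],[0,0,-0.06,0,0,0]]]' | grep -E "pos|force:"
python3 -m creep '[[[0,0,-0.04,0,0,0],[0,0,-0.04,0,0,0],[0,0,-0.04,0,0,0]]]'| grep -E "pos|force:"
python3 -m creep '[[[0,0,-0.04,0,0,0],[0,0,-0.04,0,0,0],[0,0,-0.04,0,0,0]]]'| grep -E "pos|force:"
```

```text
eef_pos: [562.0, -49.3, 135.3]
force: [-0.1, 0.6, -0.3]
grip_force: 0.0
eef_pos: [562.0, -49.4, 134.3]
force: [0.3, 0.2, -0.1]
grip_force: 0.0
eef_pos: [562.0, -49.4, 133.3]
force: [0.1, 0.6, -0.0]
grip_force: 0.0
```

```bash
for i in 1; do python3 -m creep '[[[0,0,-0.04,0,0,0],[0,0,-0.04,0,0,0],[0,0,-0.04,0,0,0]]]'| grep -E "pos|force:"; done
python3 -m creep '[[[0,0,-0.04,0,0,0],[0,0,-0.04,0,0,0],[0,0,-0.04,0,0,0]]]'| grep -E "pos|^force:"
python3 - <<'E'
from rig import ctrl
import cv2
c=ctrl.capture("scene");cv2.imwrite("pics/s2.png",cv2.resize(c["image"][120:240,280:440,::-1],None,fx=5,fy=5,interpolation=2))
E
```

```text
eef_pos: [562.0, -49.4, 132.3]
force: [-0.6, 0.6, -0.4]
grip_force: 0.0
eef_pos: [562.0, -49.4, 131.3]
force: [0.0, -0.5, -1.3]
```

View pics/s2.png

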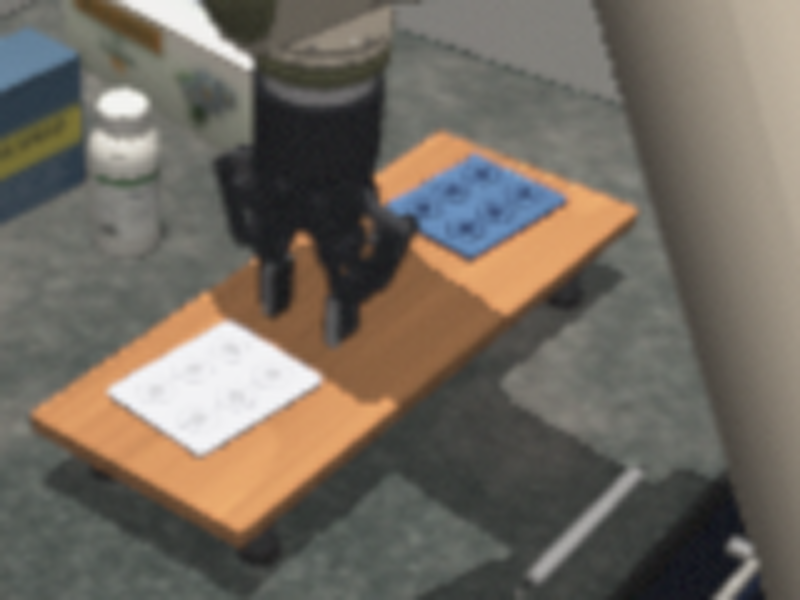

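The two fingertips, at crop (275,310) and (338,340), are just above the riser, in line across it and behind the white plate. I'll go down a little more to find the contact.

```bash
python3 -m creep '[[[0,0,-0.04,0,0,0],[0,0,-0.04,0,0,0],[0,0,-0.04,0,0,0]]]'| grep -E "pos|^force:"
python3 -m creep '[[[0,0,-0.04,0,0,0],[0,0,-0.04,0,0,0],[0,0,-0.04,0,0,0]]]'| grep -E "pos|^force:"
```

```text
eef_pos: [562.1, -49.4, 131.1]
force: [-2.6, 1.0, 6.3]
eef_pos: [562.1, -49.3, 131.1]
force: [-6.8, 2.3, 15.1]
```

```bash
python3 -m creep '[[[0,0,0.17,0,0,0],[0,0,0.17,0,0,0],[0,0,0.17,0,0,0]]]'| grep -E "pos|^force:"
python3 -m creep '[[[0,0.1,0,0,0,0],[0.01,0.25,0,0,0,0],[0.01,0.4,0,0,0,0],[0.01,0.55,0,0,0,0],[0.02,0.7,0,0,0,0],[0.02,0.85,0,0,0,0],[0.03,1,0,0,0,0],[0.03,1.15,0,0,0,0],[0.03,1.3,0,0,0,0],[0.04,1.45,0,0,0,0],[0.04,1.6,0,0,0,0],[0.05,1.75,0,0,0,0],[0.05,1.9,0,0,0,0],[0.05,2.05,0,0,0,0],[0.06,2.2,0,0,0,0],[0.06,2.35,0,0,0,0],[0.06,2.45,0,0,0,0],[0.07,2.55,0,0,0,0],[0.07,2.6,0,0,0,0],[0.07,2.6,0,0,0,0]]]'
python3 - <<'E'
from rig import ctrl
from m import *
c=ctrl.capture("top");cv2.imwrite("pics/t3.png",cv2.resize(c["image"][150:270,260:460,::-1],None,fx=4,fy=4,interpolation=2))
try: measure(c)
except Exception as e: print(e)
E
```

```text
eef_pos: [562.1, -49.4, 133.7]
force: [0.0, 0.1, -1.1]
time_s: 6.42
eef_pos: [563.8, 15.9, 133.6]
ee_rot: [-0.0, 0.716, 0.698, 0.0]
force: [0.8, 0.6, -0.1]
grip_width: 0.468
grip_force: 0.0
L [ 553.  -151.7] [161.3 293.7] -1.5 rel x,y 0.0 0.0
W [523.2  22.4] [213.8 216.7] 85.74 rel x,y -34.4 173.2
B [ 554.5 -224.9] [77.9 98.7] -7.65 rel x,y 3.3 -73.1
overhang [ 71.7  61.3 274.8 285.2] side [-147.8   68.7   79.  -137.5] u [0.02620083 0.9996567 ]
```

View pics/t3.png

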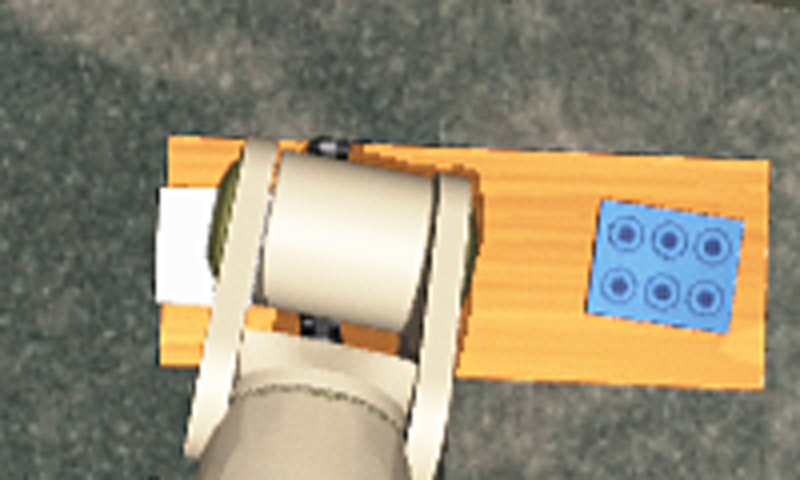

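The white plate now looks square: its front edge is near crop col 157, just past the riser end at col 164. I'll measure the front edge position.

```bash
cat >f.py <<'E'
from rig import ctrl
from m import *
c=ctrl.capture("top");h=cv2.cvtColor(c["image"],cv2.COLOR_RGB2HSV)
m=cv2.inRange(h,(0,0,170),(180,60,255));L=np.array([554.7,-88.4]);a=np.radians(-1.51)
u=np.array([-np.sin(a),np.cos(a)]);x=np.array([u[1],-u[0]])
e=[]
for r in range(200,222):
    k=np.flatnonzero(m[r,270:330]); 
    if len(k): p=ray(c,(270+k[0]-.5+.5,r),67)-L;e.append((p@x,p@u))
e=np.array(e);f=np.polyfit(e[:,0],e[:,1],1);print("front edge rel y",e[:,1].mean(),"overhang",e[:,1].mean()-210,"tilt deg",np.degrees(np.arctan(f[0])),e[[0,-1]])
E
python3 f.py
```

```text
front edge rel y 213.2969943399912 overhang 3.296994339991187 tilt deg -0.9292408841256213 [[ 33.80811627 212.66347254]
 [-24.37784224 212.92466809]]
```

```bash
python3 -m creep '[[[0,0.06,0,0,0,0],[0,0.16,0,0,0,0],[0.01,0.26,0,0,0,0],[0.01,0.36,0,0,0,0],[0.01,0.46,0,0,0,0],[0.01,0.56,0,0,0,0],[0.02,0.66,0,0,0,0],[0.02,0.76,0,0,0,0],[0.02,0.86,0,0,0,0],[0.03,0.96,0,0,0,0],[0.03,1.05,0,0,0,0],[0.03,1.11,0,0,0,0],[0.03,1.15,0,0,0,0],[0.03,1.15,0,0,0,0],[0.03,1.15,0,0,0,0]]]'
python3 f.py
python3 -m creep '[[[0,-0.2,0,0,0,0],[0,-0.6,0,0,0,0],[0,-1,0.2,0,0,0],[0,-1.4,1.2,0,0,0],[0,-1.6,2.4,0,0,0],[0,-2.4,3.6,0,0,0],[-0.6,-3.6,4.4,0,0,0],[-1.4,-4.8,4.6,0,0,0],[-2.2,-6,4.6,0,0,0],[-3,-7.2,4.6,0,0,0],[-3.8,-8.4,4.6,0,0,0],[-4.6,-9.6,4.6,0,0,0],[-5.4,-10.8,4.6,0,0,0],[-6.2,-12,4.6,0,0,0],[-7,-13,4.6,0,0,0],[-7.6,-14,4.6,0,0,0],[-8,-15,4.6,0,0,0],[-8,-15,4.6,0,0,0],[-8,-15,4.6,0,0,0],[-8,-15,4.6,0,0,0]]]'
python3 - <<'E'
from rig import ctrl
from m import *
c=ctrl.capture("top");cv2.imwrite("pics/t4.png",c["image"][:,:,::-1]);measure(c)
E
```

```text
time_s: 7.77
eef_pos: [564.5, 44.5, 133.6]
ee_rot: [-0.0, 0.716, 0.698, 0.0]
force: [0.2, -0.6, -0.0]
grip_width: 0.47
grip_force: 0.0
front edge rel y 241.8438054529066 overhang 31.843805452906594 tilt deg 2.517477917375733 [[ 32.54346377 243.12117899]
 [-25.53262094 240.56777241]]
time_s: 9.48
eef_pos: [364.3, -330.5, 248.8]
ee_rot: [-0.0, 0.717, 0.697, 0.0]
force: [0.2, 0.6, -0.1]
grip_width: 0.467
grip_force: 0.0
L [554.7 -88.6] [161.3 420.1] -1.53 rel x,y 0.0 0.0
W [563.7 104.8] [80.7 99.8] -1.36 rel x,y 3.9 193.5
B [ 554.7 -224.9] [78.3 98.7] -7.65 rel x,y 3.6 -136.3
overhang [143.5 143.8 243.6 243.3] side [-36.4  44.4  44.1 -36.7] u [0.02677163 0.9996416 ]
```

View pics/t4.png

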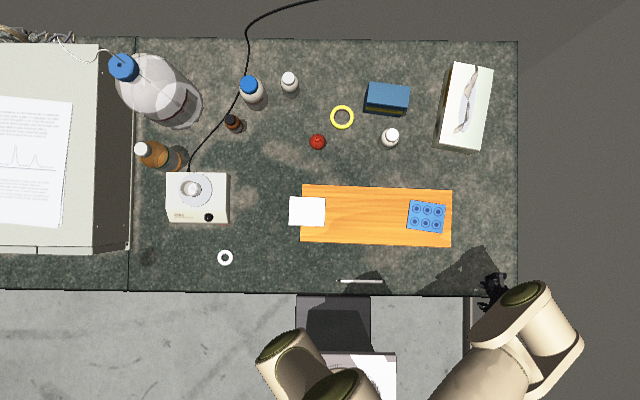

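The picture shows the white plate at (307,211), square with the riser to within 0.2° and overhanging the left end by 33 mm. The blue plate at (427,216) and the bench items haven't moved, and the robot is clear.

```bash
python3 -c "
from rig import ctrl
print(ctrl.finish_job())"
```

```text
the job is handed in; nothing more can be done
None
```

The white plate lies flat with about a third of it (33 mm) over the riser's left end, square to within 0.2° and clear of the long sides; nothing else moved, the robot is clear, and the job was handed in at about 9.5 s.

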